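# Lay a post shoe on its side in the drilling cradle

## Robot

A 6-joint arm with a two-finger parallel gripper is mounted at the origin on a cart in front of the work surface, level with it; the furniture and walls round the work are solid. World frame = base frame: x ahead of the robot, y to its left, z up, the work surface at z = 0. Lengths are in m, angles in rad, forces in N, time in s.
With the tool pointing down it reaches from about 0.35 to 0.85 m from the base axis. Payload 8.1 kg.
Tool frame: the origin (TCP) lies on the centre line of the jaws, within the pads' length; the fingertips stand 8 mm ahead of it and the grasp point (between the pads) lies 11 mm behind it (tcp_to_tips is the distance from the TCP to the fingertips, in m); z points along the fingers, y is the line along which they close (so a half turn about z gives the same grasp; the last joint's range is limited). The gripper opens to 93 mm and grips with 3 to 60 N. Pads are 15 mm wide; open, the fingers measure 128 mm over their backs; the gripper's body (75 mm by 188 mm) begins 65 mm behind the grasp point.
Start: joints at [-1.315, 0.13, 1.488, -0, 1.523, -0.085], TCP at [0.201, -0.565, 0.227] pointing down, gripper open.
Joint ranges: [-2.96, 2.96], [-0.89, 2.26], [0.02, 2.5], [-1.34, 4.48], [0, 2.73], [-2.66, 2.66]. Speed limits (rad/s): [2.39, 2.39, 2.79, 3.14, 3.14, 3.14].

## Interface

Orientations are given as a rotation vector (axis times angle).
In Python, from rig import * gives the robot as it stands.
- The arm moves only by the tool jog_arm, never from a script. Its argument "targets" is a list that holds one entry, the list of rows, each a list of 6 numbers: the shift along the tool's x, y, z in mm, then the turn, a rotation vector about the tool's x, y, z in rad. In form: [[[tx, ty, tz, wx, wy, wz], ...]]. A call has 1 to 10 rows; each row shifts and turns the commanded pose from where the row before left it, along the tool's axes as they then stand; what a row does not reach is not made up. A row lasts 1/12 s, in which the tool goes at most 41.7 mm and 7.16 degrees, less where a joint would pass 70% of its speed; a pose out of reach is approached as far as the arm can. A call with a gripper value outside its range is refused whole. "grip" is the opening, from -1 (shut) to 1 (fully open), set as the call begins (left out, the last holds). The fingers move at their own pace and stop on an object; "newtons" is the grip in N (left out, the last holds). Time passes only in rows, so rows that do not move let the fingers close. It gives the time, the measured TCP pose, the force, the opening and the grip force at its end, in the units of the state.
- get_obs(): the state, without advancing time (a new reading comes with each control period).
- get_image(name): name is "scene" or "top" or "wrist"; returns the picture (384x512x3 uint8, red, green, blue); there is no depth.
- get_calibration(name): a dict with "fx", "fy", "cx", "cy" (pixels), "dist" ([k1, k2, p1, p2, k3] as OpenCV has them; the pictures are not rectified), "world_from_camera" (4x4, takes a point from camera to world coordinates). Camera axes: x right, y down, z forward; pixel columns grow to the right and rows downward; lengths in m; the calibration is good to about 2 mm. A picture is of the moment at which its call begins: read the wrist's pose just before it. get_calibration takes no time and is no camera call; for the wrist camera it gives the pose at the moment of the call.
- sign_off(): hands the job in; it is judged then, once.
The state is a dict: "time_s": time; "joint_positions": joint angles; "joint_vel": joint speeds; "effort": joint torques, N m; "eef_pos": TCP position; "ee_rot": TCP orientation; "force": force on the tool from outside, world axes, zero at the start; "torque": the same for the moment, N m; "finger_gap": opening from 0.0 (shut) to 1.0 (fully open); "finger_force": force on a finger pad.
Only numpy, scipy, OpenCV 4.12 (cv2) and the standard library are available. Lean on these libraries where they do the work, as an engineer would, in place of code of your own. Each camera call takes 0.05 s, during which the arm holds its last target. There are 200 camera calls.

## Task

Using light fingertip pushes only, without picking it up, slide the standing aluminium post shoe along the bench until the edge of its base plate is against the stop end of the drilling cradle. Then tip it over that edge with a fingertip in the open mouth of its sleeve and ease it down gently, supported all the way, so that the sleeve lies on the rubber pad between the steel guides with the base plate snug against the stop end, ready for cross-drilling. Leave the loose tools on the bench alone.

Things in the scene. Friction and masses are not known exactly. Their poses are not given: they have to be found in the camera images.
- cradle: Drilling cradle, fixed to the bench: plywood board 174 x 190 x 18 mm with a padded rest between two steel guides. Origin: bench level, middle of its stop end (vertical end face with a steel strip, 18 mm high). x is level, points out of that end to where the shoe stands (the board reaches to x = -174 mm); y across, z up. The shoe tips towards -x.
- cradle_pad (a point): Middle of the rubber pad's top, 35 mm above the bench, at cradle x = -110 mm. The pad is 80 mm long (along x). The guides' inner faces stand at y = +-44 mm (88 mm apart, for the 70 mm sleeve), spread from 58 mm above the bench upward and end 85 mm above it, about 114 mm apart; they catch the sleeve but hardly steer it, so keep it in line.
- shoe: Bare aluminium post shoe, 200 mm tall, 0.6 to 0.95 kg: square sleeve 70 x 70 mm, 3 mm wall, on a base plate 140 x 140 x 8 mm. Origin: centre of the plate's underside; z up the sleeve, x and y along the plate's edges. It starts upright, axes within 0.2 rad of the cradle's, its -x edge 25 to 55 mm from the stop end, within 6 mm of the cradle's middle line. 2 to 8 N low on the plate's rear edge slides it.
- shoe_mouth (a point): Centre of the sleeve's open top (mouth 64 x 64 mm inside, hollow down to the plate), 200 mm from the plate's underside. About 3 N sideways here tips the shoe once its plate is at the stop. It falls back below about 50 degrees of tilt from upright, and falls over beyond that. Lying in the cradle, the point is 70 mm above the bench.
- shoe_foot_edge (a point): Middle of the lower -x edge of the base plate, 70 mm from the shoe's origin: the edge that goes against the board and on which the shoe tips. It stays on the bench all through, and as the shoe goes down it moves back 8 mm from the stop end, the plate's thickness.
- shoe_plate_face (a point): Centre of the plate face that carries the sleeve, 8 mm from the underside. With the shoe lying home, it lies in the plane of the board's stop end (cradle x = 0), 70 mm above the bench.
- cordless_drill: Blue cordless drill standing on its battery, 73 x 197 x 221 mm, loose; leave it. Origin under its centre.
- clamp: Blue C-clamp lying flat, 157 x 124 x 24 mm, loose; leave it. Origin under its centre.
- orange_screwdriver: Screwdriver with an orange handle, 210 mm long, 29 mm thick, loose; leave it. Origin under its centre.
- wrench_0: Combination spanner lying flat, 28 x 210 x 8 mm, loose; leave it. Origin under its centre.
There are look-alikes about, which are no part of the job. There is more than one size of the shoe; the job needs the larger.

How it is judged:
By the outcome, as a careful person would: the job done as asked, in the order asked, and still so for the second after the job is handed in, with the robot touching nothing.
It also fails if it takes over 72 s, if anything falls off the work surface, if the arm or the gripper's body presses on something with over 40 N, if the wrist force passes 120 N, or if a joint passes its speed limit or range.

## Working session

There is one attempt and no reset: what is moved stays moved. The work goes in short steps, Python scripts to look and compute and a tool call to move; the robot and the scene stay as the last step left them, time stands still between calls to the robot, and variables do not carry over. Pictures are saved under pics/ and viewed, at most 10 in all, crops included, and the job is handed in when it is done.

Besides the shell and the picture viewer there is one more tool, called as name([rows], argument=value, ...), one row to a line, values as JSON. jog_arm: Moves the arm, as the interface text tells. Its arguments: {"type":"object","properties":{"targets":{"type":"array","items":{"type":"array","items":{"type":"array","items":{"type":"number"}}}},"grip":{"type":"number"},"newtons":{"type":"number"}},"required":["targets"]}

```bash
mkdir -p pics; ls; python3 - <<'E'
from rig import *
import cv2,numpy as np
o=get_obs();print(o)
for n in("scene","top"):
    c=get_calibration(n);print(n,c)
    cv2.imwrite(f"pics/{n}0.png",get_image(n)[:,:,::-1])
E
```

```text
pics
{'time_s': 0.0, 'joint_positions': array([-1.31541324e+00,  1.31167111e-01,  1.48927830e+00, -6.50890139e-06,
        1.52301961e+00, -8.54045216e-02]), 'joint_vel': array([ 0.00123989,  0.00014646,  0.00099264,  0.00078735, -0.00075051,
        0.00138238]), 'effort': array([ 9.54259922e-04, -5.59843647e+01, -4.91758597e+01,  7.69308046e-02,
        3.55792302e-02, -1.87491660e-04]), 'eef_pos': array([ 0.20041059, -0.56494025,  0.22558444]), 'ee_rot': array([-3.09425817e+00, -5.32405548e-01,  2.59683411e-04]), 'force': array([-0.56615051, -0.16696503, -0.09276662]), 'torque': array([ 0.02779983, -0.04149067,  0.02218897]), 'finger_force': 0.0, 'finger_gap': 1.00208703556949}
scene {'fx': 353.8189686782719, 'fy': 353.8189686782719, 'cx': 258.8998062861503, 'cy': 192.36688016540063, 'dist': array([0.01903637, 0.        , 0.        , 0.        , 0.        ]), 'world_from_camera': array([[ 0.90714849, -0.2723929 ,  0.32075493,  0.0606973 ],
       [-0.42043929, -0.55466726,  0.71803554, -1.00247299],
       [-0.01767552, -0.78622283, -0.61769025,  0.98754801],
       [ 0.        ,  0.        ,  0.        ,  1.        ]])}
top {'fx': 386.97620435601743, 'fy': 386.97620435601743, 'cx': 251.12337476672744, 'cy': 194.92907999333687, 'dist': array([0.03654628, 0.        , 0.        , 0.        , 0.        ]), 'world_from_camera': array([[ 0.3615547 , -0.83551912,  0.41374629, -0.1539776 ],
       [-0.93227968, -0.31849492,  0.1715097 , -0.30562176],
       [-0.01152354, -0.4477374 , -0.89409084,  1.61405479],
       [ 0.        ,  0.        ,  0.        ,  1.        ]])}
```

View pics/scene0.png

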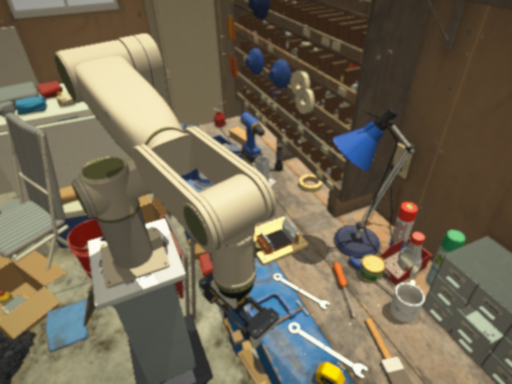

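View pics/top0.png

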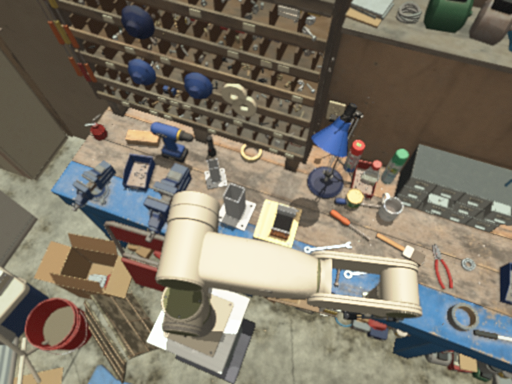

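The top view shows two shoe-like posts, at (235,205) and (214,172). The first is larger and stands beside the cradle at (278,222). I'll confirm that with an enlarged crop.

```bash
python3 - <<'E'
import cv2
i=cv2.imread("pics/top0.png")[150:255,190:320]
cv2.imwrite("pics/c1.png",cv2.resize(i,None,fx=6,fy=5.7,interpolation=cv2.INTER_CUBIC) if 0 else cv2.resize(i,None,fx=5.7,fy=5.7,interpolation=cv2.INTER_CUBIC))
E
```

```text
(no output)
```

View pics/c1.png

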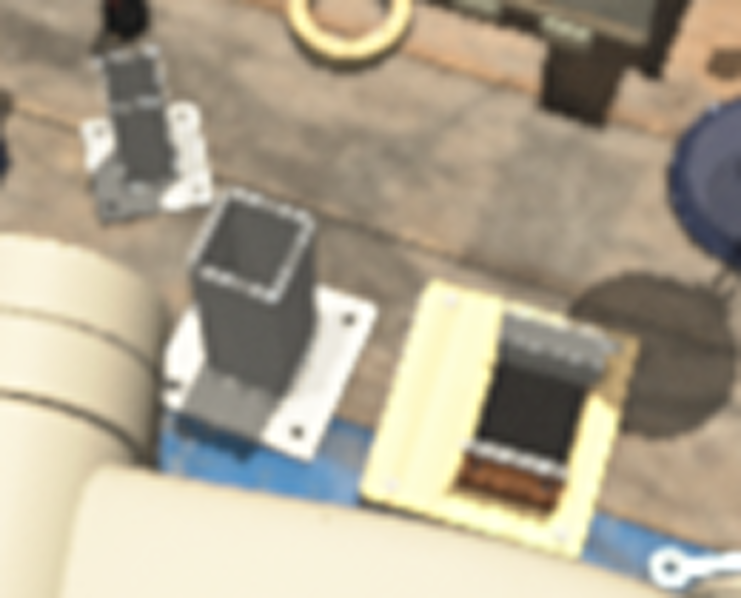

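The crop shows the larger shoe with its mouth at crop (253,243) and its plate's right edge from (377,303) to (308,458). The cradle's stop end runs from (437,282) to (362,498). The small post at the top left, about half the size, is the look-alike.

```bash
cat > h.py <<'E'
from rig import *
import cv2,numpy as np
from scipy.spatial.transform import Rotation as R
def ray(c,px,z):
    K=np.array([[c["fx"],0,c["cx"]],[0,c["fy"],c["cy"]],[0,0,1]])
    n=cv2.undistortPoints(np.array(px,float).reshape(-1,1,2),K,np.array(c["dist"])).reshape(-1,2)
    T=c["world_from_camera"];d=np.c_[n,np.ones(len(n))]@T[:3,:3].T;o=T[:3,3]
    return o+d*((z-o[2])/d[:,2])[:,None]
E
python3 - <<'E'
from h import *
np.set_printoptions(precision=4,suppress=True)
c=get_calibration("top")
f=lambda p,z:ray(c,np.array(p)/5.7+[190-.4,150-.4],z)
b=f([(437,282),(362,498),(580,556),(637,340)],.018);print("board",b)
m=f([(237,190),(315,222),(272,298),(192,262)],.2);print("mouth",m,m.mean(0))
p=f([(377,303),(308,458)],.008);print("plate",p)
x=b[0]-b[3];y=b[1]-b[0]
print([np.linalg.norm(b[i]-b[i-1]) for i in range(4)],[np.linalg.norm(m[i]-m[i-1]) for i in range(4)])
for v in(b[0]-b[3],b[1]-b[2],b[0]-b[1],m[0]-m[1],m[3]-m[2],m[0]-m[3],m[1]-m[2],p[0]-p[1]):print(np.degrees(np.arctan2(v[1],v[0])),np.linalg.norm(v))
E
```

```text
board [[ 0.5895 -0.072   0.018 ]
 [ 0.396  -0.0819  0.018 ]
 [ 0.4117 -0.2526  0.018 ]
 [ 0.598  -0.2377  0.018 ]]
mouth [[0.5228 0.0632 0.2   ]
 [0.5186 0.0004 0.2   ]
 [0.4511 0.0065 0.2   ]
 [0.4571 0.0709 0.2   ]] [0.4874 0.0352 0.2   ]
plate [[ 0.5593 -0.0319  0.008 ]
 [ 0.4152 -0.0294  0.008 ]]
[np.float64(0.16591076496423793), np.float64(0.19376465504070606), np.float64(0.17138259764383812), np.float64(0.1869173031858282)] [np.float64(0.06612997538772704), np.float64(0.06295504448272458), np.float64(0.06781123619708934), np.float64(0.06466835330766048)]
92.92410760370197 0.16591076496423793
95.23921920136031 0.17138259764383812
2.920375134480526 0.19376465504070606
86.16715885344836 0.06295504448272458
84.62150048186813 0.06466835330766048
-6.686766769848226 0.06612997538772704
-5.18723825647014 0.06781123619708934
-1.0165324206903426 0.14406938649271941
```

```bash
python3 - <<'E'
import rig;print([n for n in dir(rig) if not n.startswith('__')])
from h import *
np.set_printoptions(precision=3,suppress=True)
c=get_calibration("top")
names=["vise","vise base","drill batt","drill top","smallshoe plate R","smallshoe top","bolt","wrench L","wrench R","screwdr tip","scr handle","tray"]
P=[(172,178),(160,225),(175,152),(165,130),(227,183),(213,158),(210,145),(305,249),(350,245),(367,238),(335,214),(138,172)]
for n,a,b in zip(names,ray(c,P,0.01),ray(c,P,.15)):print(n,a[:2],b[:2])
cv2.imwrite("pics/w0.png",get_image("wrist")[:,:,::-1])
i=cv2.imread("pics/top0.png")[110:265,130:300]
cv2.imwrite("pics/c2.png",cv2.resize(i,None,fx=3.8,fy=3.8,interpolation=cv2.INTER_CUBIC))
E
```

```text
['MotionError', 'get_calibration', 'get_image', 'get_obs', 'sign_off', 'tcp_to_tips']
vise [0.538 0.385] [0.478 0.325]
vise base [0.303 0.328] [0.263 0.273]
drill batt [0.675 0.437] [0.603 0.372]
drill top [0.776 0.542] [0.695 0.468]
smallshoe plate R [0.606 0.131] [0.54  0.093]
smallshoe top [0.71  0.248] [0.634 0.2  ]
bolt [0.774 0.293] [0.693 0.241]
wrench L [ 0.428 -0.31 ] [ 0.377 -0.31 ]
wrench R [ 0.515 -0.486] [ 0.456 -0.47 ]
screwdr tip [ 0.572 -0.546] [ 0.509 -0.525]
scr handle [ 0.633 -0.386] [ 0.565 -0.379]
tray [0.51  0.552] [0.452 0.477]
```

View pics/c2.png

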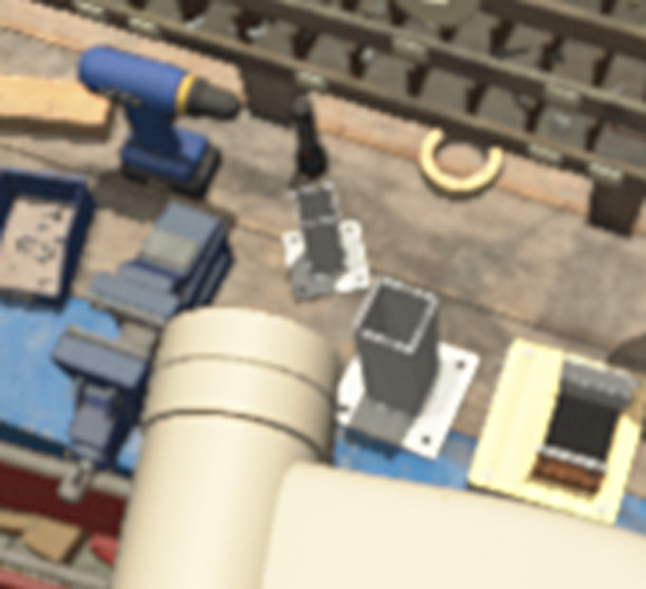

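The enlarged crop confirms that the larger shoe is the one next to the cradle. The small look-alike is at crop (325,255), with the vise to the left and the drill top left. Next I'll move above the work and look from close by.

```bash
cat >> h.py <<'E'
np.set_printoptions(precision=4,suppress=True)
# tool frame from pointing direction and closing (y) direction
def frame(z,y):
    z=np.array(z,float);z/=np.linalg.norm(z);y=np.array(y,float);y-=z*(y@z);y/=np.linalg.norm(y)
    return R.from_matrix(np.c_[np.cross(y,z),y,z])
def go(p,Rt,o=None):
    o=o or get_obs();R0=R.from_rotvec(o["ee_rot"])
    print("shift mm",R0.inv().apply(np.array(p)-o["eef_pos"])*1000,"turn",(R0.inv()*Rt).as_rotvec(),"tool axes\n",R0.as_matrix())
E
python3 - <<'E'
from h import *
a=np.radians(-86.5)
go([.46,-.03,.42],frame([0,0,-1],[np.cos(a),np.sin(a),0]))
E
```

```text
shift mm [ 423.465  -417.824  -193.5093] turn [-0.0015  0.0001  0.2797] tool axes
 [[ 0.9425  0.3342 -0.0004]
 [ 0.3342 -0.9425  0.0015]
 [ 0.0001 -0.0015 -1.    ]]
```

jog_arm([
  [[0,0,-32,0,0,0.045],[0,0,-32,0,0,0.045],[0,0,-32,0,0,0.045],[0,0,-32,0,0,0.045],[0,0,-32,0,0,0.045],[0,0,-33,0,0,0.055]],
], grip=1)

```text
time_s: 0.65
eef_pos: [0.2005, -0.5651, 0.4207]
ee_rot: [-3.139, -0.092, 0.0]
force: [-0.3, -0.4, 1.0]
finger_gap: 1.0
finger_force: 0.0
```

```bash
python3 - <<'E'
from h import *
a=np.radians(-86.5)
go([.46,-.03,.42],frame([0,0,-1],[np.cos(a),np.sin(a),0]));print(get_obs()["joint_positions"])
E
```

```text
shift mm [ 290.4878 -518.9432    1.0451] turn [-0.0008  0.0002 -0.0024] tool axes
 [[ 0.9983  0.0587 -0.0002]
 [ 0.0587 -0.9983  0.0008]
 [-0.0002 -0.0008 -1.    ]]
[-1.3154  0.1391  1.1284 -0.      1.8749  0.1967]
```

jog_arm([
  [[14.5,-26,0,0,0,0],[14.5,-26,0,0,0,0],[14.5,-26,0,0,0,0],[14.5,-26,0,0,0,0],[14.5,-26,0,0,0,0],[14.5,-26,0,0,0,0],[14.5,-26,0,0,0,0],[14.5,-26,0,0,0,0],[14.5,-26,0,0,0,0],[14.5,-26,0,0,0,0]],
])

```text
time_s: 1.48
eef_pos: [0.3298, -0.2957, 0.4194]
ee_rot: [-3.14, -0.095, 0.0]
force: [0.9, 0.9, 1.0]
finger_gap: 0.996
finger_force: 0.0
```

jog_arm([
  [[14.5,-26,0,0,0,0],[14.5,-26,0,0,0,0],[14.5,-26,0,0,0,0],[14.5,-26,0,0,0,0],[14.5,-26,0,0,0,0],[14.5,-26,0,0,0,0],[14.5,-26,0,0,0,0],[14.5,-26,0,0,0,0],[14.5,-26,0,0,0,0],[14.5,-26,0,0,0,0]],
])

```text
time_s: 2.32
eef_pos: [0.4587, -0.0273, 0.4195]
ee_rot: [-3.14, -0.096, 0.0]
force: [0.1, 0.2, -0.7]
finger_gap: 1.0
finger_force: 0.0
```

```bash
python3 - <<'E'
from h import *
o=get_obs();print(o["eef_pos"],o["joint_positions"])
cv2.imwrite("pics/w1.png",get_image("wrist")[:,:,::-1]);c=get_calibration("wrist");print(c)
E
```

```text
[ 0.4587 -0.0273  0.4195] [-0.1711 -0.2424  1.4989 -0.      1.8853  1.3388]
{'fx': 331.24929869171433, 'fy': 331.24929869171433, 'cx': 251.15274657403538, 'cy': 190.76654860582033, 'dist': array([-0.072,  0.   ,  0.   ,  0.   ,  0.   ]), 'world_from_camera': array([[ 0.0636, -0.9646, -0.2557,  0.5314],
       [-0.998 , -0.0622, -0.0136, -0.0199],
       [-0.0028,  0.2561, -0.9666,  0.577 ],
       [ 0.    ,  0.    ,  0.    ,  1.    ]])}
```

View pics/w1.png

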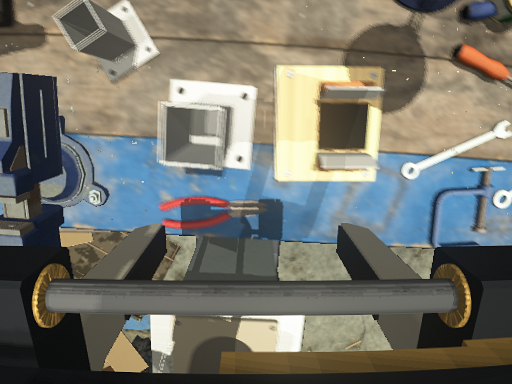

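The wrist view shows the shoe's plate with its right edge from (257,87) to (250,176) and its mouth at (190,135). The board's left (stop) end runs from (276,66) to (274,182). I'll fit these edges.

```bash
cat >> h.py <<'E'
def edge(g,c,z,rows,x0,x1,sign):
    # strongest horizontal gradient of given sign in [x0,x1] per row, robust line; returns world points
    P=[]
    for r in rows:
        d=np.diff(cv2.GaussianBlur(g,(3,3),0)[r,x0:x1].astype(float))*sign;k=int(d.argmax())
        s=0
        if 0<k<len(d)-1:
            q=d[k-1]-2*d[k]+d[k+1];s=.5*(d[k-1]-d[k+1])/q if q else 0
        P.append((x0+k+.5+s,r))
    W=ray(c,P,z)[:,:2];vx,vy,cx,cy=cv2.fitLine(W.astype(np.float32),cv2.DIST_HUBER,0,.001,.001).ravel()
    if vx<0:vx,vy=-vx,-vy
    return np.array([cx,cy]),np.degrees(np.arctan2(vy,vx)),W
E
python3 - <<'E'
from h import *
i=cv2.imread("pics/w1.png").astype(int);c=get_calibration("wrist")
bg=np.clip(i[:,:,2]-i[:,:,0]+60,0,255).astype(np.uint8); g=i.min(2).astype(np.uint8)
e,a,W=edge(bg,c,.018,range(72,178,4),266,284,1);print("stop",e,a)
e2,a2,W2=edge(g,c,.008,range(92,166,4),242,264,-1);print("plate front",e2,a2);print(W2[:,1])
print("board corners",ray(c,[(276,66),(274,182),(384,66),(377,182)],.018)[:,:2])
print("plate corners",ray(c,[(257,87),(250,170),(170,80)],.008)[:,:2])
print("mouth",ray(c,[(158,104),(221,104),(221,164),(160,164)],.2)[:,:2])
E
```

```text
stop [ 0.5068 -0.0594] 3.4552987
plate front [ 0.4912 -0.0243] -0.9530956
[-0.0261 -0.0031 -0.0252 -0.0251 -0.0249 -0.0245 -0.0238 -0.0243 -0.0247
 -0.024  -0.0241 -0.0243 -0.0231 -0.024  -0.0243 -0.0233 -0.0237 -0.0237
 -0.0228]
board corners [[ 0.5925 -0.0543]
 [ 0.4018 -0.0662]
 [ 0.6059 -0.2291]
 [ 0.4135 -0.2465]]
plate corners [[ 0.5584 -0.0262]
 [ 0.4182 -0.0234]
 [ 0.5612  0.118 ]]
mouth [[0.5247 0.0847]
 [0.5287 0.0145]
 [0.4613 0.0116]
 [0.4569 0.0824]]
```

```bash
python3 - <<'E'
from h import *
o=get_obs();print(o["eef_pos"],o["joint_vel"].max())
c=get_calibration("wrist");print(c["world_from_camera"][:3,3])
i=get_image("wrist")[:,:,::-1].astype(int);c=get_calibration("wrist");print(c["world_from_camera"][:3,3])
old=cv2.imread("pics/w1.png").astype(int);print("diff",abs(old-i).mean())
cv2.imwrite("pics/w2.png",i)
bg=np.clip(i[:,:,2]-i[:,:,0]+60,0,255).astype(np.uint8); g=i.min(2).astype(np.uint8)
e,a,W=edge(bg,c,.018,range(72,178,4),262,290,1);print("stop",e,a)
e2,a2,W2=edge(g,c,.008,range(96,166,4),240,266,-1);print("plate front",e2,a2)
t=get_calibration("top")
# project wrist-derived points into top picture
K=np.array([[t["fx"],0,t["cx"]],[0,t["fy"],t["cy"]],[0,0,1]]);T=np.linalg.inv(t["world_from_camera"])
q=np.array([[.5925,-.0543,.018],[.4018,-.0662,.018],[.5584,-.0262,.008],[.4182,-.0234,.008],[.5247,.0847,.2]])
p=cv2.projectPoints(q,cv2.Rodrigues(T[:3,:3])[0],T[:3,3],K,t["dist"])[0].reshape(-1,2);print(p,"\n crop",(p-[189.6,149.6])*5.7)
E
```

```text
[ 0.4601 -0.0234  0.4189] 0.016844681356978666
[ 0.5314 -0.0199  0.577 ]
[ 0.5307 -0.0216  0.5769]
diff 15.86032443576389
stop [ 0.5156 -0.0737] 3.4649744
plate front [ 0.4953 -0.034 ] -1.1942222
[[262.8665 197.2942]
 [250.2407 234.5974]
 [254.5114 202.5205]
 [242.6378 228.9218]
 [226.5815 180.946 ]] 
 crop [[417.6189 271.857 ]
 [345.6517 484.4855]
 [369.9948 301.6469]
 [302.3156 452.1342]
 [210.7943 178.6722]][ WARN:0@1.133] global loadsave.cpp:1063 imwrite_ Unsupported depth image for selected encoder is fallbacked to CV_8U.
```

```bash
cat >> h.py <<'E'
def look(tag):
    o=get_obs();i=get_image("wrist")[:,:,::-1];c=get_calibration("wrist");cv2.imwrite(f"pics/{tag}.png",i)
    return i.astype(int),c
E
python3 - <<'E'
from h import *
i,c=look("w3");print(c["world_from_camera"][:3,3])
bg=np.clip(i[:,:,2]-i[:,:,0]+60,0,255).astype(np.uint8);g=i.min(2).astype(np.uint8)
e,a,W=edge(bg,c,.018,range(72,178,4),262,290,1);print("stop",e,a)
e2,a2,W2=edge(g,c,.008,range(96,166,4),240,266,-1);print("plate",e2,a2)
# vertical profile for board ends (cols just inside stop end)
for z,img,cols,s,r in((.018,bg,range(284,310,5),1,(50,85)),(.018,bg,range(284,310,5),-1,(165,200)),(.008,g,range(225,248,4),1,(60,105)),(.008,g,range(228,248,4),-1,(155,190))):
    e,a,W=edge(np.ascontiguousarray(img.T),dict(c),z,cols,*r,s)  # transposed: points come as (row,col)
    P=[]
    b=cv2.GaussianBlur(img,(3,3),0).astype(float)
    for x in cols:
        d=np.diff(b[r[0]:r[1],x])*s;P.append((x,r[0]+d.argmax()+.5))
    print(P[:2],ray(c,P,z)[:,:2].round(4).tolist())
E
```

```text
[ 0.5302 -0.0232  0.577 ]
stop [ 0.5079 -0.0739] 3.0973423
plate [ 0.487  -0.0335] -1.3790749
[(284, np.float64(66.5)), (289, np.float64(66.5))] [[0.5908, -0.0718], [0.5914, -0.0798], [0.5719, -0.0897], [0.5925, -0.0959], [0.5808, -0.1051], [0.5798, -0.1133]]
[(284, np.float64(182.5)), (289, np.float64(182.5))] [[0.4001, -0.0885], [0.4007, -0.0972], [0.4012, -0.1058], [0.4018, -0.1145], [0.4024, -0.1232], [0.4029, -0.1319]]
[(225, np.float64(84.5)), (229, np.float64(85.5))] [[0.5572, 0.022], [0.556, 0.0154], [0.5564, 0.0088], [0.5569, 0.0022], [0.5557, -0.0045], [0.5561, -0.0111]]
[(228, np.float64(168.5)), (232, np.float64(168.5))] [[0.4165, 0.0103], [0.417, 0.0033], [0.4174, -0.0037], [0.4161, -0.0108], [0.4394, -0.0164]]
```

```bash
cat >> h.py <<'E'
th=np.radians(93.3);O=np.array([.4955,-.0746,0]);ex=np.array([np.cos(th),np.sin(th),0]);ey=np.array([-ex[1],ex[0],0]);k=np.array([0,0,1.])
def cr(p): p=np.array(p)-O;return np.array([p@ex,p@ey,p[2]])*1000
def push(x,h,lean=15,y=0):
    a=np.radians(lean);zt=-ex*np.sin(a)-k*np.cos(a)
    return O+x*ex+y*ey+h*k-.008*zt,frame(zt,-ey)
E
python3 - <<'E'
from h import *
p,Rt=push(.215,.0045)
R0=R.from_rotvec(get_obs()["ee_rot"]);o=dict(get_obs());go(p+[0,0,.22],Rt)
o["ee_rot"]=Rt.as_rotvec();go(p+[0,0,.22],Rt,o);o["eef_pos"]=p+[0,0,.22];go(p,Rt,o)
print(p)
E
```

```text
shift mm [  35.3467 -167.2426  186.8845] turn [-0.2058 -0.2055 -1.554 ] tool axes
 [[ 0.9979  0.0644 -0.0011]
 [ 0.0644 -0.9979  0.0003]
 [-0.0011 -0.0004 -1.    ]]
shift mm [210.2086  33.9934 137.1208] turn [ 0.  0. -0.] tool axes
 [[-0.0556  0.9983  0.0149]
 [ 0.9643  0.0576 -0.2584]
 [-0.2588  0.     -0.9659]]
shift mm [ 56.9402  -0.     212.5037] turn [ 0.  0. -0.] tool axes
 [[-0.0556  0.9983  0.0149]
 [ 0.9643  0.0576 -0.2584]
 [-0.2588  0.     -0.9659]]
[0.483  0.1421 0.0122]
```

jog_arm([
  [[0,0,0,-0.0147,-0.0147,-0.111],[0,0,0,-0.0147,-0.0147,-0.111],[0,0,0,-0.0147,-0.0147,-0.111],[0,0,0,-0.0147,-0.0147,-0.111],[0,0,0,-0.0147,-0.0147,-0.111],[0,0,0,-0.0147,-0.0147,-0.111],[0,0,0,-0.0147,-0.0147,-0.111]],
])

```text
time_s: 3.05
eef_pos: [0.4581, -0.03, 0.4195]
ee_rot: [2.768, 1.242, -0.15]
force: [0.8, 0.1, 0.4]
finger_gap: 1.001
finger_force: 0.0
```

jog_arm([
  [[0,0,0,-0.0147,-0.0147,-0.111],[0,0,0,-0.0147,-0.0147,-0.111],[0,0,0,-0.0147,-0.0147,-0.111],[0,0,0,-0.0147,-0.0147,-0.111],[0,0,0,-0.0147,-0.0147,-0.111],[0,0,0,-0.0147,-0.0147,-0.111],[0,0,0,-0.0147,-0.0147,-0.111]],
])

```text
time_s: 3.63
eef_pos: [0.4581, -0.0299, 0.4195]
ee_rot: [2.017, 2.137, -0.268]
force: [0.0, -0.4, -0.5]
finger_gap: 0.999
finger_force: 0.0
```

jog_arm([
  [[30,5,0,0,0,0],[30,5,0,0,0,0],[30,5,0,0,0,0],[30,5,0,0,0,0],[30,5,25,0,0,0],[30,5,35,0,0,0],[30,4,35,0,0,0],[0,0,35,0,0,0],[0,0,7,0,0,0],[0,0,0,0,0,0]],
])

```text
time_s: 4.47
eef_pos: [0.4811, 0.1341, 0.2385]
ee_rot: [2.023, 2.134, -0.275]
force: [0.7, 0.2, 0.5]
finger_gap: 0.998
finger_force: 0.0
```

```bash
python3 - <<'E'
from h import *
p,Rt=push(.215,.0045)
go(p+[0,0,.22],Rt);print(get_obs()["joint_positions"])
E
```

```text
shift mm [9.2478 2.3071 4.0069] turn [-0.0062  0.0029 -0.0035] tool axes
 [[-0.0521  0.9986  0.0089]
 [ 0.9638  0.0526 -0.2615]
 [-0.2616 -0.0051 -0.9652]]
[ 0.3532 -0.0571  1.6821 -0.2511  1.6005  0.3029]
```

jog_arm([
  [[8,0.3,25,0,0,0],[8,0.3,25,0,0,0],[8,0.3,25,0,0,0],[8,0.3,25,0,0,0],[8,0.3,25,0,0,0],[8,0.3,25,0,0,0],[8,0.3,25,0,0,0],[6,0,20,0,0,0],[2,0,8,-0.006,0.003,-0.003],[0,0,0,0,0,0]],
])

```text
time_s: 5.3
eef_pos: [0.4851, 0.1445, 0.0289]
ee_rot: [2.017, 2.136, -0.257]
force: [-1.8, 0.5, -0.2]
finger_gap: 1.001
finger_force: 0.0
```

```bash
python3 - <<'E'
from h import *
p,Rt=push(.215,.0045)
go(p,Rt);o=get_obs();print(o["eef_pos"],o["force"],cr(o["eef_pos"]))
look("w4")
E
```

```text
shift mm [ 2.0548 -2.308  16.7231] turn [ 0.0056 -0.0021 -0.0015] tool axes
 [[-0.0541  0.9983  0.0204]
 [ 0.9649  0.0576 -0.2561]
 [-0.2568  0.0058 -0.9664]]
[0.4851 0.1445 0.0289] [-1.8423  0.5061 -0.1734] [219.3792  -2.2115  28.9304]
```

View pics/w4.png

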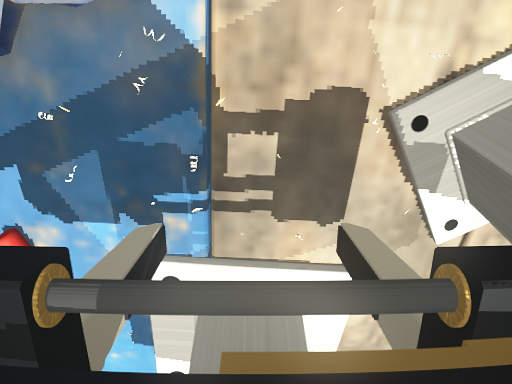

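The wrist view shows the plate's rear edge around (250,258), just beyond both fingertips at (160,225) and (340,225). The look-alike on the right is clear of them. I'll lower the fingers and push.

jog_arm([
  [[0,-1,6,0.003,-0.001,0],[0,-1,6,0.002,-0.001,0],[2,0,4,0,0,0],[0,0,0,0,0,0]],
])

```text
time_s: 5.68
eef_pos: [0.4826, 0.1429, 0.0123]
ee_rot: [2.019, 2.137, -0.265]
force: [0.8, -0.0, -1.2]
finger_gap: 0.999
finger_force: 0.0
```

```bash
python3 - <<'E'
from h import *
p,Rt=push(.14,.0045)
go(p,Rt);o=get_obs();print(o["eef_pos"],o["force"],cr(o["eef_pos"]))
E
```

```text
shift mm [-73.1923   0.3921  19.6205] turn [ 0.0005 -0.0003 -0.001 ] tool axes
 [[-0.0546  0.9984  0.0154]
 [ 0.9645  0.0567 -0.258 ]
 [-0.2585  0.0008 -0.966 ]]
[0.4826 0.1429 0.0123] [ 0.8177 -0.015  -1.1937] [217.8473   0.3291  12.2606]
```

jog_arm([
  [[-4.8,0,1.28,0,0,0],[-4.8,0,1.28,0,0,0],[-4.8,0,1.28,0,0,0],[-4,0,1.07,0,0,0],[-4,0,1.07,0,0,0],[-4,0,1.07,0,0,0],[-4,0,1.07,0,0,0],[-4,0,1.07,0,0,0],[-4,0,1.07,0,0,0],[-4,0,1.07,0,0,0]],
])

```text
time_s: 6.52
eef_pos: [0.4855, 0.0992, 0.0127]
ee_rot: [2.019, 2.137, -0.263]
force: [0.2, 4.2, 0.6]
finger_gap: 1.0
finger_force: 2.3
```

jog_arm([
  [[-2.4,0,0.64,0,0,0],[-2.4,0,0.64,0,0,0],[-2.4,0,0.64,0,0,0],[-2.4,0,0.64,0,0,0],[-2.4,0,0.64,0,0,0]],
])

```text
time_s: 6.93
eef_pos: [0.4862, 0.0867, 0.0127]
ee_rot: [2.018, 2.137, -0.264]
force: [0.6, 5.2, 0.7]
finger_gap: 1.0
finger_force: 2.4
```

```bash
python3 - <<'E'
from h import *
o=get_obs();print(o["eef_pos"],o["force"],cr(o["eef_pos"]))
c=get_calibration("top");i=get_image("top")[150:255,190:320,::-1]
cv2.imwrite("pics/c3.png",cv2.resize(i,None,fx=5.7,fy=5.7,interpolation=cv2.INTER_CUBIC))
E
```

```text
[0.4862 0.0867 0.0127] [0.5706 5.2488 0.6729] [161.5408   0.0155  12.7117]
```

View pics/c3.png

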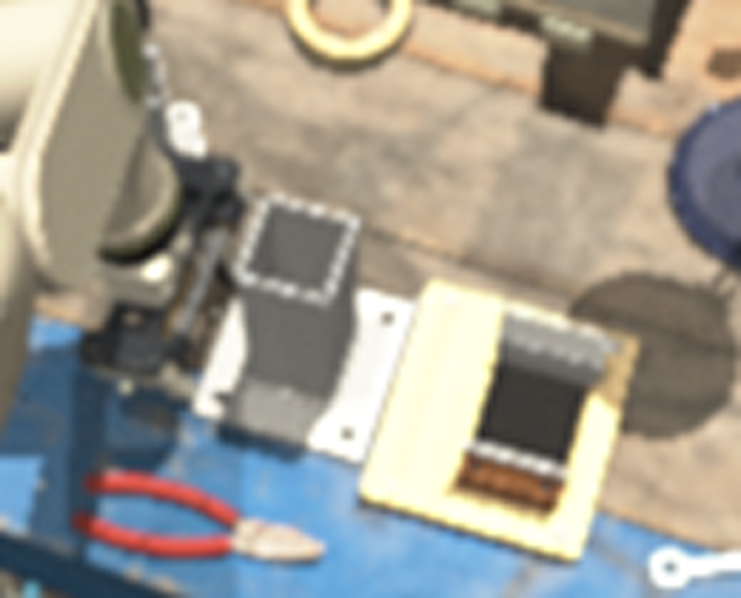

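The crop shows the plate squared to the stop end, with about 10 mm left (plate edge (413,300)–(360,465), board edge (430,285)–(362,497)).

jog_arm([
  [[-1.5,0,0.4,0,0,0],[-1.5,0,0.4,0,0,0],[-1.5,0,0.4,0,0,0],[-1.5,0,0.4,0,0,0],[-1.5,0,0.4,0,0,0]],
])

```text
time_s: 7.4
eef_pos: [0.4865, 0.08, 0.0126]
ee_rot: [2.02, 2.138, -0.262]
force: [-2.8, 16.8, 3.1]
finger_gap: 1.001
finger_force: 8.0
```

jog_arm([
  [[-0.8,0,0.2,0,0,0],[-0.8,0,0.2,0,0,0],[-0.8,0,0.2,0,0,0]],
])

```text
time_s: 7.65
eef_pos: [0.4872, 0.0773, 0.0137]
ee_rot: [2.018, 2.137, -0.262]
force: [-4.1, 2.0, 17.0]
finger_gap: 0.999
finger_force: 8.4
```

jog_arm([
  [[-0.8,0,0.2,0,0,0],[-0.8,0,0.2,0,0,0]],
])

```text
time_s: 7.82
eef_pos: [0.4878, 0.0759, 0.0143]
ee_rot: [2.018, 2.136, -0.261]
force: [-5.0, 13.6, 14.2]
finger_gap: 0.998
finger_force: 8.7
```

jog_arm([
  [[5,0,-1.3,0,0,0],[8,0,-2,0,0,0],[10,0,-2,0,0,0]],
])

```text
time_s: 8.07
eef_pos: [0.4852, 0.098, 0.0118]
ee_rot: [2.019, 2.135, -0.266]
force: [0.8, 0.4, 0.2]
finger_gap: 1.0
finger_force: 0.0
```

```bash
python3 - <<'E'
from h import *
o=get_obs();print(o["eef_pos"],o["force"],cr(o["eef_pos"]))
R0=R.from_rotvec(o["ee_rot"])
print("up 260:",R0.inv().apply([0,0,260]))
c=get_calibration("top");i=get_image("top")[150:255,190:320,::-1]
cv2.imwrite("pics/c4.png",cv2.resize(i,None,fx=5.7,fy=5.7,interpolation=cv2.INTER_CUBIC))
E
```

```text
[0.4852 0.098  0.0118] [0.8429 0.4271 0.2143] [172.9387   0.3618  11.7965]
up 260: [ -67.4475    0.189  -251.0992]
```

View pics/c4.png

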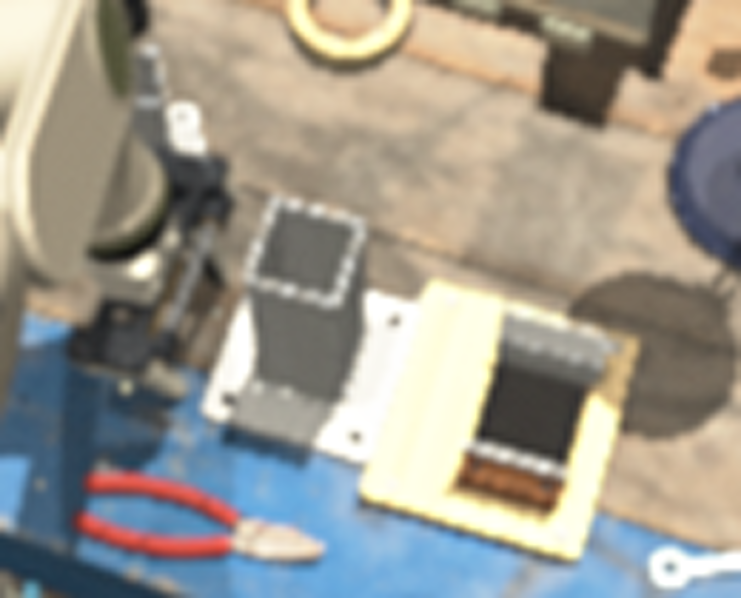

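The crop shows the plate edge touching the stop end all along, with the shoe square and in line. I'll raise the tool clear and, meanwhile, fit the arm's kinematics to check reach for the tipping poses.

jog_arm([
  [[-2,0,-20,0,0,0],[-4,0,-30,0,0,0],[-8,0,-32,0,0,0],[-8,0,-32,0,0,0],[-9,0,-32,0,0,0],[-9,0,-32,0,0,0],[-9,0,-32,0,0,0],[-9,0,-32,0,0,0],[-10,0,-20,0,0,0],[0,0,0,0,0,0]],
])

```text
time_s: 8.95
eef_pos: [0.4871, 0.1006, 0.2884]
ee_rot: [2.017, 2.133, -0.254]
force: [0.4, 0.5, 0.9]
finger_gap: 0.998
finger_force: 0.0
```

```bash
cat > fk.py <<'E'
from h import *
from scipy.optimize import least_squares
def fk(q,g):
    a1,d1,L1,e,L2,Lt=g
    A=R.from_euler('z',q[0]);B=A*R.from_euler('y',q[1]);F=A*R.from_euler('y',q[1]+q[2])
    W=np.array([0,0,d1])+A.apply([a1,0,0])+B.apply([0,0,L1])+F.apply([e,0,L2])
    T=F*R.from_euler('z',q[3])*R.from_euler('y',q[4])*R.from_euler('z',q[5]+np.pi/2)
    return W+T.apply([0,0,Lt]),T
o=get_obs()
D=[([-1.31541,.13117,1.48928,0,1.52302,-.0854],[.20041,-.56494,.22558]),([-1.3154,.1391,1.1284,0,1.8749,.1967],[.2005,-.5651,.4207]),
([-.1711,-.2424,1.4989,0,1.8853,1.3388],[.4587,-.0273,.4195]),([.3532,-.0571,1.6821,-.2511,1.6005,.3029],[.4811,.1341,.2385]),(o["joint_positions"],o["eef_pos"])]
s=least_squares(lambda g:np.r_[np.concatenate([fk(q,g)[0]-p for q,p in D]),1e-3*(g-[0,.3,.4,0,.4,.2])],[0,.3,.4,0,.4,.2])
G=s.x
def ik(p,Rt,q0):
    lo=np.array([-2.96,-.89,.02,-1.34,0,-2.66]);hi=np.array([2.96,2.26,2.5,4.48,2.73,2.66])
    f=lambda q:np.r_[(fk(q,G)[0]-p)*5,(fk(q,G)[1].inv()*Rt).as_rotvec()]
    r=least_squares(f,np.clip(q0,lo+.01,hi-.01),bounds=(lo,hi));return r.x,r.cost
E
python3 - <<'E'
from fk import *
print(o["eef_pos"],o["joint_positions"]);print(G,[1000*(fk(q,G)[0]-p) for q,p in D]);print((fk(o["joint_positions"],G)[1].inv()*R.from_rotvec(o["ee_rot"])).as_rotvec())
for al in(40,50,60):
  for s in(1,-1):
    for x in([.1,.5,1],):
      a=np.radians(al);zt=ex*np.sin(a)-k*np.cos(a)
      tip=O+ex*-.157+k*.07
      for q0 in([-.8,.4,1.4,.5,1.8,1.3],[-.8,.4,1.4,.5,1.8,-1.3],[-.8,.4,1.4,3.5,1.8,0]):
        q,c=ik(tip-.008*zt,frame(zt,s*ex),q0)
        if c<1e-6:print(al,s,q)
E
```

```text
[0.4871 0.1006 0.2884] [ 0.2887 -0.1118  1.6427 -0.2567  1.6598  0.2162]
[0.0068 0.1314 0.3879 0.0884 0.5386 0.1708] [array([-51.1898,  -6.5935,   4.6438]), array([-48.7213, -16.2093,   0.619 ]), array([-12.1991, -49.8506,   0.1639]), array([ 6.0666,  0.2884, -2.0555]), array([ 1.154, -0.661, -3.371])]
[-0.  0.  0.]
40 1 [-0.5952  0.3823  1.574   0.5376  1.6446 -2.3113]
40 1 [-0.5952  0.3823  1.574   0.5376  1.6446 -2.3113]
40 -1 [-0.5952  0.3823  1.574   0.5376  1.6446  0.8303]
40 -1 [-0.5952  0.3823  1.574   0.5376  1.6446  0.8303]
50 1 [-0.6229  0.443   1.5406  0.6507  1.7555 -2.3316]
50 1 [-0.6229  0.443   1.5406  0.6507  1.7555 -2.3316]
50 -1 [-0.6229  0.443   1.5406  0.6507  1.7555  0.81  ]
50 -1 [-0.6229  0.443   1.5406  0.6507  1.7555  0.81  ]
60 1 [-0.6445  0.5045  1.5114  0.7626  1.8646 -2.3379]
60 1 [-0.6445  0.5045  1.5114  0.7626  1.8646 -2.3379]
60 -1 [-0.6445  0.5045  1.5114  0.7626  1.8646  0.8037]
60 -1 [-0.6445  0.5045  1.5114  0.7626  1.8646  0.8037]
60 -1 [-0.6445  0.5045  1.5114  0.7626  1.8646  0.8037]
```

```bash
python3 - <<'E'
from h import *
Rt=frame([0,0,-1],-ex);p=O+.07*ex+[-.045,0,.34]
go(p,Rt);o=dict(get_obs());o["ee_rot"]=Rt.as_rotvec();go(p,Rt,o)
E
```

```text
shift mm [-112.7859  -46.1038  -23.7205] turn [0.2118 0.1974 1.5594] tool axes
 [[-0.0528  0.9983  0.0237]
 [ 0.9648  0.0571 -0.2568]
 [-0.2577  0.0093 -0.9662]]
shift mm [-46.6343 102.8411 -51.5541] turn [0. 0. 0.] tool axes
 [[ 0.9983  0.0576  0.    ]
 [ 0.0576 -0.9983 -0.    ]
 [-0.      0.     -1.    ]]
```

jog_arm([
  [[0,0,-17,0.0151,0.0141,0.111],[0,0,-17,0.0151,0.0141,0.111],[0,0,-17,0.0151,0.0141,0.111],[0,0,0,0.0151,0.0141,0.111],[0,0,0,0.0151,0.0141,0.111],[0,0,0,0.0151,0.0141,0.111],[0,0,0,0.0151,0.0141,0.111]],
])

```text
time_s: 9.53
eef_pos: [0.4847, 0.113, 0.3307]
ee_rot: [2.773, 1.233, -0.157]
force: [0.0, -0.6, 0.2]
finger_gap: 1.002
finger_force: 0.0
```

jog_arm([
  [[0,0,0,0.0151,0.0141,0.111],[0,0,0,0.0151,0.0141,0.111],[0,0,0,0.0151,0.0141,0.111],[0,0,0,0.0151,0.0141,0.111],[0,0,0,0.0151,0.0141,0.111],[0,0,0,0.0151,0.0141,0.111],[0,0,0,0.0151,0.0141,0.111]],
], grip=-0.6)

```text
time_s: 10.12
eef_pos: [0.4846, 0.1129, 0.3306]
ee_rot: [3.139, 0.09, -0.016]
force: [-0.4, -0.1, -0.1]
finger_gap: 0.549
finger_force: 0.0
```

jog_arm([
  [[-8,18,0,0,0,0],[-8,18,0,0,0,0],[-8,17,0,0,0,0],[-8,17,0,0,0,0],[-8,17,0,0,0,0],[-7,16,0,0,0,0],[0,0,0,0,0,0],[0,0,0,0,0,0],[0,0,0,0,0,0]],
], newtons=20)

```text
time_s: 10.87
eef_pos: [0.4444, 0.0075, 0.3318]
ee_rot: [3.139, 0.098, -0.015]
force: [-0.5, 1.1, -0.5]
finger_gap: 0.197
finger_force: 0.0
```

```bash
python3 - <<'E'
from h import *
get_image("wrist")
o=get_obs();print(o["eef_pos"],o["finger_gap"],o["joint_positions"]);i,c=look("w5")
go([0,0,0],frame([0,0,-1],-ex))
E
```

```text
[0.4445 0.0077 0.3319] 0.20105237247707203 [-0.0964 -0.3048  1.7088 -0.002   1.747   1.4108]
shift mm [-441.0387  -20.6492  336.1837] turn [0.0005 0.0094 0.0061] tool axes
 [[ 0.9979  0.0637 -0.0093]
 [ 0.0637 -0.998  -0.0011]
 [-0.0094  0.0005 -1.    ]]
```

View pics/w5.png

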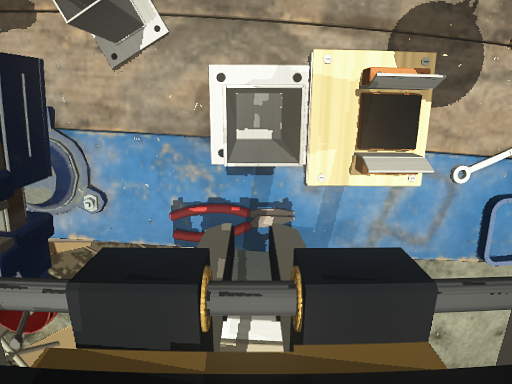

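The wrist view shows the plate against the stop at x≈308, the mouth spanning (224,86) to (306,166), and the pad at (390,121). The shoe is square and centred.

```bash
python3 - <<'E'
from h import *
c=get_calibration("wrist");i=cv2.imread("pics/w5.png").astype(int);g=i.mean(2).astype(np.uint8)
bg=np.clip(i[:,:,2]-i[:,:,0]+60,0,255).astype(np.uint8)
e,a,W=edge(bg,c,.018,range(56,182,4),298,322,1);print("stop",e,a,cr([*e,0]))
m=ray(c,[(224.5,86),(305,86),(304,166),(225.5,166)],.2);print(m[:,:2],m.mean(0))
print("mouth cradle",cr(m.mean(0)),[cr(x)[:2] for x in m])
print("pad",[cr(x) for x in ray(c,[(363,93),(420,94),(418,150),(360,146)],.035)],"board",[cr(x)[:2] for x in ray(c,[(312,50),(307,185)],.018)])
print("guides top edge",[cr(x)[:2] for x in ray(c,[(376,88),(446,88),(357,153),(433,153)],.085)])
E
```

```text
stop [ 0.5073 -0.0712] 3.440143 [  2.7541 -12.0264   0.    ]
[[ 0.5275  0.0349]
 [ 0.5319 -0.0326]
 [ 0.4637 -0.0387]
 [ 0.4592  0.031 ]] [ 0.4956 -0.0014  0.2   ]
mouth cradle [ 73.1077  -4.3026 200.    ] [array([107.4748, -38.256 ]), array([ 39.8266, -38.7964]), array([37.6552, 29.6952]), array([107.4743,  30.1468])]
pad [array([-64.2424, -37.9632,  35.    ]), array([-142.9126,  -38.5994,   35.    ]), array([-149.6745,   37.488 ,   35.    ]), array([-66.0958,  33.0709,  35.    ])] board [array([  3.7713, -93.297 ]), array([ 1.9916, 93.6277])]
guides top edge [array([-63.0271, -42.835 ]), array([-149.6655,  -45.3315]), array([-46.4436,  35.2093]), array([-143.9712,   33.8835])]
```

```bash
cat >> h.py <<'E'
O=O+.003*ex; YC=-.004; DEP=.025
def span(th):  # outer finger span (m) and relative tilt for shoe tilt th (rad)
    phi=np.radians(32)*th/(np.pi/2);w=.058
    # s*cos+ (DEP+s/2 sin)/cos*sin = w
    s=(w-DEP*np.tan(phi))/(np.cos(phi)+.5*np.sin(phi)*np.tan(phi));return s,phi
def tip(deg,lag=0):
    th=np.radians(deg);s,phi=span(th);al=th-phi
    xs=np.cos(th)*ex+np.sin(th)*k; zs=-np.sin(th)*ex+np.cos(th)*k     # shoe axes
    foot=O+YC*ey+.008*np.sin(th)*ex
    sp=(DEP+s/2*np.sin(phi))/np.cos(phi);u0=-sp*np.sin(phi)/2
    P=foot+.07*xs+.2*zs - DEP*zs + u0*xs                           # fingertip centre
    zt=ex*np.sin(al)-k*np.cos(al)
    return P-.008*zt,frame(zt,-ex if al<1 else -ex-2*k),(s-.035)/.093*2-1
def rows(degs,p,Rc,mm=.5,rad=.005):
    out=[]
    for d in degs:
        pt,Rt,g=tip(d);t=np.round(Rc.inv().apply(pt-p)*1000/mm)*mm;w=np.round((Rc.inv()*Rt).as_rotvec()/rad)*rad
        p=p+Rc.apply(t/1000);Rc=Rc*R.from_rotvec(w);out.append([*t.round(1).tolist(),*w.round(3).tolist()])
    return out,p,Rc
E
python3 - <<'E'
from h import *
p,Rt,g=tip(0);print(p,g);go(p+[0,0,.06],Rt);print([ (d,round(tip(d)[2],2),cr(tip(d)[0]).round()) for d in(0,15,30,45,60,75,90)])
E
```

```text
[ 0.4953 -0.0015  0.183 ] -0.5053763440860215
shift mm [50.8555 12.4914 88.5824] turn [0.0005 0.0094 0.0061] tool axes
 [[ 0.9979  0.0637 -0.0093]
 [ 0.0637 -0.998  -0.0011]
 [-0.0094  0.0005 -1.    ]]
[(0, np.float64(-0.51), array([ 70.,  -4., 183.])), (15, np.float64(-0.56), array([ 22.,  -4., 195.])), (30, np.float64(-0.61), array([-28.,  -4., 193.])), (45, np.float64(-0.66), array([-76.,  -4., 177.])), (60, np.float64(-0.72), array([-118.,   -4.,  149.])), (75, np.float64(-0.78), array([-151.,   -4.,  110.])), (90, np.float64(-0.85), array([-174.,   -4.,   63.]))]
```

jog_arm([
  [[10,2.5,0,0,0.002,0.001],[10,2.5,0,0,0.002,0.001],[10,2.5,10,0,0.002,0.001],[10,2.5,20,0,0.002,0.001],[10,2.5,20,0,0.002,0.001],[1,0,20,0,0,0],[0,0,18,0,0,0],[0,0,0,0,0,0],[0,0,0,0,0,0]],
], grip=-0.6)

```text
time_s: 11.72
eef_pos: [0.4953, -0.0018, 0.2426]
ee_rot: [3.14, 0.092, -0.003]
force: [-0.6, -0.1, 1.2]
finger_gap: 0.201
finger_force: 0.0
```

```bash
python3 - <<'E'
from h import *
p,Rt,g=tip(0);go(p,Rt);o=get_obs();print(o["force"],cr(o["eef_pos"]))
c=get_calibration("wrist");i,_=look("w6");s=get_image("top")[:,:,::-1]
cv2.imwrite("pics/v6.png",np.hstack([cv2.resize(i[150:384,130:400].astype(np.uint8),(400,346)),cv2.resize(s[140:260,190:330],(400,346))]))
E
```

```text
shift mm [ 0.1587 -0.3559 59.6142] turn [0.0002 0.0021 0.0009] tool axes
 [[ 0.9983  0.0584 -0.002 ]
 [ 0.0584 -0.9983 -0.0003]
 [-0.0021  0.0002 -1.    ]]
[-0.5777 -0.1051  1.197 ] [ 69.6536  -3.9645 242.6145]
```

jog_arm([
  [[0,0,10,0,0.001,0],[0,0,10,0,0.001,0],[0,0,8,0,0,0],[0,0,5,0,0,0],[0,0,5,0,0,0],[0,0,3,0,0,0],[0,0,0,0,0,0]],
])

```text
time_s: 12.4
eef_pos: [0.4957, -0.0023, 0.2023]
ee_rot: [3.14, 0.091, 0.003]
force: [-0.9, -0.7, 0.2]
finger_gap: 0.2
finger_force: 0.0
```

jog_arm([
  [[0,0,7,0,0,0],[0,0,7,0,0,0],[0,0,5,0,0,0],[0,0,0,0,0,0],[0,0,0,0,0,0]],
], grip=-0.52)

```text
time_s: 12.82
eef_pos: [0.4959, -0.0023, 0.1837]
ee_rot: [3.14, 0.091, 0.004]
force: [-0.2, -0.4, -0.1]
finger_gap: 0.241
finger_force: 0.0
```

```bash
python3 - <<'E'
from h import *
o=get_obs();print(o["force"],o["finger_force"],o["finger_gap"],cr(o["eef_pos"]))
r,p,Rc=rows(np.arange(2,41,2),o["eef_pos"],R.from_rotvec(o["ee_rot"]))
print(r[:10]);print(r[10:])
E
```

```text
[-0.1933 -0.3609 -0.0646] 0.0 0.24072292468860204 [ 69.1221  -4.5626 183.7003]
[[-0.5, 5.5, -1.5, 0.025, -0.0, 0.0], [-0.0, 6.0, -2.5, 0.02, -0.0, 0.0], [-0.0, 6.5, -2.0, 0.025, -0.0, 0.0], [-0.0, 6.0, -2.0, 0.02, -0.0, 0.0], [-0.0, 6.5, -2.0, 0.025, -0.0, 0.0], [-0.0, 6.5, -2.0, 0.02, -0.0, 0.0], [-0.0, 6.0, -1.5, 0.025, -0.0, 0.0], [-0.0, 6.5, -2.0, 0.02, -0.0, 0.0], [-0.0, 6.5, -1.5, 0.025, -0.0, 0.0], [-0.0, 6.5, -1.5, 0.02, -0.0, 0.0]]
[[-0.0, 6.5, -1.5, 0.025, -0.0, 0.0], [-0.0, 6.5, -1.0, 0.02, -0.0, 0.0], [-0.0, 6.5, -1.5, 0.025, -0.0, 0.0], [-0.0, 7.0, -1.0, 0.02, -0.0, 0.0], [-0.0, 6.5, -1.0, 0.025, -0.0, 0.0], [-0.0, 6.5, -1.0, 0.02, -0.0, 0.0], [-0.0, 6.5, -1.0, 0.025, -0.0, 0.0], [-0.0, 7.0, -0.5, 0.02, -0.0, 0.0], [-0.0, 6.5, -1.0, 0.025, -0.0, 0.0], [-0.0, 6.5, -0.5, 0.02, -0.0, 0.0]]
```

The fingers are in the mouth with no contact. I'll start the tip.

jog_arm([
  [[-0.5,5.5,-1.5,0.025,0,0],[0,6,-2.5,0.02,0,0],[0,6.5,-2,0.025,0,0],[0,6,-2,0.02,0,0],[0,6.5,-2,0.025,0,0]],
])

```text
time_s: 13.23
eef_pos: [0.4975, -0.0328, 0.1931]
ee_rot: [-3.024, -0.089, -0.0]
force: [-0.1, 3.2, -2.3]
finger_gap: 0.241
finger_force: 1.2
```

```bash
python3 - <<'E'
from h import *
o=get_obs();print(o["force"],o["finger_force"],o["finger_gap"],cr(o["eef_pos"]),cr(tip(10)[0]))
s=get_image("scene")
E
```

```text
[-0.0536  3.2033 -2.3217] 1.214064359664917 0.24091459994447512 [ 38.5911  -4.4344 193.0986] [ 38.2209  -4.     192.3019]
```

jog_arm([
  [[0,6.5,-2,0.02,0,0],[0,6,-1.5,0.025,0,0],[0,6.5,-2,0.02,0,0],[0,6.5,-1.5,0.025,0,0],[0,6.5,-1.5,0.02,0,0],[0,6.5,-1.5,0.025,0,0],[0,6.5,-1,0.02,0,0],[0,6.5,-1.5,0.025,0,0]],
], grip=-0.54)

```text
time_s: 13.95
eef_pos: [0.5007, -0.0861, 0.1953]
ee_rot: [-2.845, -0.084, 0.007]
force: [-0.2, 1.9, -0.4]
finger_gap: 0.23
finger_force: 0.9
```

jog_arm([
  [[0,7,-1,0.02,0,0],[0,6.5,-1,0.025,0,0],[0,6.5,-1,0.02,0,0],[0,6.5,-1,0.025,0,0],[0,7,-0.5,0.02,0,0],[0,6.5,-1,0.025,0,0],[0,6.5,-0.5,0.02,0,0]],
], grip=-0.6)

```text
time_s: 14.53
eef_pos: [0.5032, -0.1323, 0.1843]
ee_rot: [-2.689, -0.079, 0.013]
force: [0.1, 1.3, 0.7]
finger_gap: 0.2
finger_force: 0.4
```

```bash
python3 - <<'E'
from h import *
o=get_obs();print(o["force"],o["torque"],o["finger_gap"],cr(o["eef_pos"]),cr(tip(40)[0]))
r,p,Rc=rows(np.r_[41.5:56:1.5,56:92:1],o["eef_pos"],R.from_rotvec(o["ee_rot"]))
for j in range(0,len(r),10):print(r[j:j+10])
s=get_image("top")[130:270,190:370,::-1];cv2.imwrite("pics/c7.png",cv2.resize(s,None,fx=4.2,fy=4.2,interpolation=cv2.INTER_CUBIC))
E
```

```text
[0.1109 1.2787 0.7249] [-0.014  -0.0052 -0.0136] 0.19953402079986546 [-61.0406  -4.4128 184.2667] [-60.2442  -4.     183.7036]
[[-0.5, 4.5, 0.5, 0.015, -0.005, 0.0], [0.0, 5.0, -0.5, 0.015, 0.0, 0.0], [0.0, 5.0, -0.0, 0.02, 0.0, 0.0], [0.0, 5.0, -0.5, 0.015, 0.0, 0.0], [0.0, 5.5, 0.0, 0.02, 0.0, 0.0], [0.0, 5.0, -0.0, 0.015, 0.0, 0.0], [0.0, 5.0, -0.0, 0.015, 0.0, 0.0], [0.0, 5.0, -0.0, 0.02, 0.0, 0.0], [0.0, 5.0, -0.0, 0.015, 0.0, 0.0], [0.0, 5.5, 0.0, 0.015, 0.0, 0.0]]
[[0.0, 3.0, 0.0, 0.015, 0.0, 0.0], [0.0, 3.5, 0.5, 0.01, 0.0, 0.0], [0.0, 3.5, -0.0, 0.01, 0.0, 0.0], [0.0, 3.5, 0.0, 0.01, 0.0, 0.0], [-0.0, 3.5, 0.0, 0.015, 0.0, 0.0], [-0.0, 3.0, 0.5, 0.01, 0.0, 0.0], [-0.0, 3.5, 0.0, 0.01, 0.0, 0.0], [-0.0, 3.5, 0.5, 0.01, 0.0, 0.0], [-0.0, 3.5, 0.0, 0.015, 0.0, 0.0], [-0.0, 3.5, 0.5, 0.01, 0.0, 0.0]]
[[-0.0, 3.5, 0.5, 0.01, 0.0, 0.0], [-0.0, 3.5, 0.0, 0.01, 0.0, 0.0], [-0.0, 3.0, 0.5, 0.015, 0.0, 0.0], [-0.0, 3.5, 0.5, 0.01, 0.0, 0.0], [-0.0, 3.5, 0.5, 0.01, 0.0, 0.0], [-0.0, 3.5, 0.5, 0.01, 0.0, 0.0], [-0.0, 3.5, 0.0, 0.015, 0.0, 0.0], [-0.0, 3.0, 0.5, 0.01, 0.0, 0.0], [-0.0, 3.5, 0.5, 0.01, 0.0, 0.0], [-0.0, 3.5, 0.5, 0.01, 0.0, 0.0]]
[[-0.0, 3.5, 1.0, 0.015, 0.0, 0.0], [-0.0, 3.5, 0.5, 0.01, 0.0, 0.0], [-0.0, 3.5, 0.5, 0.01, 0.0, 0.0], [-0.0, 3.0, 0.5, 0.01, 0.0, 0.0], [-0.0, 3.5, 0.5, 0.015, 0.0, 0.0], [-0.0, 3.5, 1.0, 0.01, 0.0, 0.0], [-0.0, 3.5, 0.5, 0.01, 0.0, 0.0], [-0.0, 3.5, 0.5, 0.01, 0.0, 0.0], [-0.0, 3.0, 1.0, 0.015, 0.0, 0.0], [-0.0, 3.5, 0.5, 0.01, 0.0, 0.0]]
[[-0.0, 3.5, 1.0, 0.01, 0.0, 0.0], [-0.0, 3.5, 0.5, 0.01, 0.0, 0.0], [-0.0, 3.0, 1.0, 0.015, 0.0, 0.0], [-0.0, 3.5, 1.0, 0.01, 0.0, 0.0], [-0.0, 3.5, 0.5, 0.01, 0.0, 0.0], [-0.0, 3.5, 1.0, 0.01, 0.0, 0.0]]
```

jog_arm([
  [[-0.5,4.5,0.5,0.015,-0.005,0],[0,5,-0.5,0.015,0,0],[0,5,0,0.02,0,0],[0,5,-0.5,0.015,0,0],[0,5.5,0,0.02,0,0]],
], grip=-0.64)

```text
time_s: 15.0
eef_pos: [0.5042, -0.1541, 0.1733]
ee_rot: [-2.605, -0.079, 0.023]
force: [0.4, 0.6, 0.2]
finger_gap: 0.18
finger_force: 0.2
```

jog_arm([
  [[0,2.5,0,0.01,0,0],[0,2.5,0,0.005,0,0],[0,2.5,0,0.01,0,0],[0,2.5,0,0.005,0,0],[0,2.5,0,0.01,0,0],[0,2.5,0,0.01,0,0],[0,2.5,0,0.005,0,0],[0,2.5,0,0.01,0,0],[0,2.5,0,0.005,0,0],[0,3,0,0.01,0,0]],
], grip=-0.67)

```text
time_s: 15.83
eef_pos: [0.5055, -0.1754, 0.1596]
ee_rot: [-2.526, -0.076, 0.025]
force: [0.2, -0.7, -0.1]
finger_gap: 0.165
finger_force: 0.0
```

```bash
python3 - <<'E'
from h import *
o=get_obs();print(o["force"],o["finger_gap"],cr(o["eef_pos"]),cr(tip(55)[0]))
r,p,Rc=rows(np.r_[56:92:1],o["eef_pos"],R.from_rotvec(o["ee_rot"]))
for j in range(0,len(r),10):print(r[j:j+10])
E
```

```text
[ 0.2211 -0.6872 -0.101 ] 0.1649318533804727 [-104.1866   -4.1546  159.6144] [-104.6701   -4.      159.4029]
[[-0.0, 4.0, -0.0, 0.015, 0.0, 0.0], [-0.0, 3.5, 0.0, 0.01, 0.0, 0.0], [-0.0, 3.0, 0.5, 0.015, 0.0, 0.0], [-0.0, 3.5, -0.0, 0.01, 0.0, 0.0], [-0.0, 3.5, 0.0, 0.01, 0.0, 0.0], [-0.0, 3.5, 0.5, 0.01, 0.0, 0.0], [-0.0, 3.5, 0.0, 0.015, 0.0, 0.0], [-0.0, 3.5, 0.5, 0.01, 0.0, 0.0], [-0.0, 3.0, 0.0, 0.01, 0.0, 0.0], [-0.0, 3.5, 0.5, 0.01, 0.0, 0.0]]
[[-0.0, 3.5, 0.0, 0.015, 0.0, 0.0], [-0.0, 3.5, 0.5, 0.01, 0.0, 0.0], [-0.0, 3.5, 0.5, 0.01, 0.0, 0.0], [-0.0, 3.5, 0.5, 0.01, 0.0, 0.0], [-0.0, 3.0, 0.0, 0.015, 0.0, 0.0], [-0.0, 3.5, 0.5, 0.01, 0.005, 0.0], [-0.0, 3.5, 0.5, 0.01, -0.0, 0.0], [-0.0, 3.5, 0.5, 0.01, -0.0, 0.0], [-0.0, 3.5, 0.5, 0.015, -0.0, 0.0], [-0.5, 3.5, 0.5, 0.01, -0.0, 0.0]]
[[0.0, 3.0, 0.5, 0.01, -0.0, 0.0], [0.0, 3.5, 0.5, 0.01, -0.0, 0.0], [0.0, 3.5, 0.5, 0.015, -0.0, 0.0], [0.0, 3.5, 1.0, 0.01, -0.0, 0.0], [0.0, 3.5, 0.5, 0.01, -0.0, 0.0], [0.0, 3.0, 0.5, 0.01, -0.0, 0.0], [0.0, 3.5, 1.0, 0.015, -0.0, 0.0], [0.0, 3.5, 0.5, 0.01, -0.0, 0.0], [0.0, 3.5, 0.5, 0.01, -0.0, 0.0], [0.0, 3.5, 1.0, 0.01, -0.0, 0.0]]
[[0.0, 3.0, 0.5, 0.015, -0.0, 0.0], [0.0, 3.5, 1.0, 0.01, -0.0, 0.0], [0.0, 3.5, 1.0, 0.01, -0.0, 0.0], [0.0, 3.5, 0.5, 0.01, -0.0, 0.0], [0.0, 3.0, 1.0, 0.015, -0.0, 0.0], [0.0, 3.5, 1.0, 0.01, -0.0, 0.0]]
```

Balance has been passed at 55°, and the load has moved to the upper finger. I'll ease it down.

jog_arm([
  [[0,3.5,0,0.015,0,0],[0,3.5,0,0.01,0,0],[0,3,0.5,0.015,0,0],[0,3.5,0,0.01,0,0],[0,3.5,0,0.01,0,0],[0,3.5,0.5,0.01,0,0],[0,3.5,0,0.015,0,0],[0,3.5,0.5,0.01,0,0],[0,3,0,0.01,0,0],[0,3.5,0.5,0.01,0,0]],
], grip=-0.7)

```text
time_s: 16.67
eef_pos: [0.5069, -0.2009, 0.1368]
ee_rot: [-2.411, -0.072, 0.029]
force: [-0.4, -0.9, -0.4]
finger_gap: 0.153
finger_force: 0.5
```

jog_arm([
  [[0,3.5,0,0.015,0,0],[0,3.5,0.5,0.01,0,0],[0,3.5,0.5,0.01,0,0],[0,3.5,0.5,0.01,0,0],[0,3,0,0.015,0,0],[0,3.5,0.5,0.01,0.003,0],[0,3.5,0.5,0.01,0,0],[0,3.5,0.5,0.01,0,0],[0,3.5,0.5,0.015,0,0],[-0.5,3.5,0.5,0.01,0,0]],
], grip=-0.76)

```text
time_s: 17.5
eef_pos: [0.5077, -0.2224, 0.1095]
ee_rot: [-2.295, -0.067, 0.029]
force: [2.0, -2.0, -0.4]
finger_gap: 0.119
finger_force: 0.8
```

```bash
python3 - <<'E'
from h import *
o=get_obs();print(o["force"],o["finger_gap"],cr(o["eef_pos"]),cr(tip(75)[0]),o["joint_positions"])
r,p,Rc=rows(np.r_[76:86:1,86.7:92:.7],o["eef_pos"],R.from_rotvec(o["ee_rot"]))
for j in range(0,len(r),10):print(r[j:j+10])
E
```

```text
[ 1.9785 -2.002  -0.4341] 0.1193341929546507 [-151.2798   -3.6388  109.5063] [-151.4519   -4.      109.7047] [-0.8319  0.6593  1.2769  0.5183  1.8814  0.6652]
[[0.5, 3.5, 0.5, 0.01, -0.0, 0.0], [-0.0, 3.5, 0.5, 0.01, -0.0, 0.0], [-0.0, 3.0, 0.5, 0.01, -0.0, 0.0], [-0.0, 3.5, 0.5, 0.015, -0.0, 0.0], [-0.0, 3.5, 0.5, 0.01, -0.0, 0.0], [-0.0, 3.5, 1.0, 0.01, -0.0, 0.0], [-0.0, 3.5, 0.5, 0.01, -0.0, 0.0], [-0.0, 3.0, 0.5, 0.015, -0.0, 0.0], [-0.0, 3.5, 1.0, 0.01, -0.0, 0.0], [-0.0, 3.5, 0.5, 0.01, -0.0, 0.0]]
[[-0.0, 5.5, 1.5, 0.02, -0.0, 0.0], [-0.0, 2.5, 0.5, 0.01, -0.0, 0.0], [-0.0, 2.5, 0.5, 0.005, -0.0, 0.0], [-0.0, 2.5, 0.5, 0.01, -0.0, 0.0], [-0.0, 2.0, 1.0, 0.005, -0.0, 0.0], [-0.0, 2.5, 0.5, 0.01, -0.0, 0.0], [-0.0, 2.5, 0.5, 0.005, -0.0, 0.0], [-0.0, 2.0, 0.5, 0.01, -0.0, 0.0]]
```

jog_arm([
  [[0,3.5,0.5,0.01,0,0],[0,3.5,0.5,0.01,0,0],[0,3,0.5,0.01,0,0],[0,3.5,0.5,0.015,0,0],[0,3.5,0.5,0.01,0,0]],
], grip=-0.79)

```text
time_s: 17.92
eef_pos: [0.5081, -0.2314, 0.0949]
ee_rot: [-2.24, -0.065, 0.03]
force: [0.9, -2.0, -0.8]
finger_gap: 0.107
finger_force: 1.0
```

jog_arm([
  [[0,3.5,1,0.01,0,0],[0,3.5,0.5,0.01,0,0],[0,3,0.5,0.015,0,0],[0,3.5,1,0.01,0,0],[0,3.5,0.5,0.01,0,0]],
], grip=-0.82)

```text
time_s: 18.33
eef_pos: [0.5086, -0.2389, 0.0792]
ee_rot: [-2.185, -0.064, 0.032]
force: [0.4, -2.9, -0.9]
finger_gap: 0.091
finger_force: 1.1
```

jog_arm([
  [[0,2,0.5,0.01,0,0],[0,2,0.5,0.005,0,0],[0,2,0.5,0.005,0,0],[0,2,0.5,0.005,0,0]],
], grip=-0.84)

```text
time_s: 18.67
eef_pos: [0.5088, -0.2418, 0.0718]
ee_rot: [-2.161, -0.063, 0.032]
force: [-0.3, -2.8, 0.1]
finger_gap: 0.08
finger_force: 1.2
```

```bash
python3 - <<'E'
from h import *
o=get_obs();print(o["force"],o["finger_gap"],cr(o["eef_pos"]),cr(tip(88)[0]),cr(tip(90)[0]))
r,p,Rc=rows(np.r_[88:92:.5],o["eef_pos"],R.from_rotvec(o["ee_rot"]));print(r)
E
```

```text
[-0.3153 -2.8183  0.1223] 0.08011089479310245 [-170.6835   -3.6802   71.8367] [-171.5242   -4.       69.529 ] [-173.7844   -4.       62.9674]
[[0.5, 2.5, 0.5, 0.01, -0.0, 0.0], [-0.0, 1.5, 0.5, 0.005, -0.0, 0.0], [-0.0, 2.0, 0.5, 0.005, -0.0, 0.0], [-0.0, 1.5, 0.5, 0.005, -0.0, 0.0], [-0.0, 1.5, 0.5, 0.01, -0.0, 0.0], [-0.0, 2.0, 0.0, 0.005, -0.0, 0.0], [-0.0, 1.5, 0.5, 0.005, -0.0, 0.0], [-0.0, 1.5, 0.5, 0.005, -0.0, 0.0]]
```

jog_arm([
  [[0,2,0.5,0.01,0,0],[0,1.5,0.5,0.005,0,0],[0,2,0.5,0.005,0,0],[0,1.5,0.5,0.005,0,0]],
])

```text
time_s: 19.0
eef_pos: [0.5089, -0.2436, 0.0649]
ee_rot: [-2.135, -0.063, 0.033]
force: [0.5, 0.6, 0.3]
finger_gap: 0.079
finger_force: 0.0
```

jog_arm([
  [[0,1.5,0.5,0.005,0,0],[0,1.5,0,0.005,0,0],[0,1,0.5,0,0,0]],
])

```text
time_s: 19.25
eef_pos: [0.5089, -0.2449, 0.0607]
ee_rot: [-2.126, -0.062, 0.034]
force: [-0.2, 0.6, -0.2]
finger_gap: 0.084
finger_force: 0.0
```

```bash
python3 - <<'E'
from h import *
o=get_obs();print(o["force"],o["finger_gap"],cr(o["eef_pos"]),cr(tip(90)[0]))
get_image("top")
a=R.from_rotvec(o["ee_rot"]).as_matrix();print(a)
s=get_image("scene")[200:330,200:380,::-1];t=get_image("top")[170:275,220:350,::-1]
cv2.imwrite("pics/v8.png",np.hstack([cv2.resize(t,(400,323),interpolation=3),cv2.resize(s,(400,323),interpolation=3)]))
E
```

```text
[-0.1575  0.57   -0.1905] 0.08413032549079712 [-173.8371   -3.5771   60.75  ] [-173.7844   -4.       62.9674]
[[ 0.9983  0.0312 -0.049 ]
 [ 0.0581 -0.5265  0.8482]
 [ 0.0006 -0.8496 -0.5274]]
```

jog_arm([
  [[0,0,0,0,0,0],[0,0,0,0,0,0],[0,0,0,0,0,0],[0,2.5,-4,0,0,0],[0,4,-6.5,0,0,0],[0,5,-8,0,0,0],[0,5,-8,0,0,0],[0,5,-8,0,0,0],[0,5,-8,0,0,0],[0,5,-8,0,0,0]],
], grip=-1)

```text
time_s: 20.23
eef_pos: [0.5124, -0.3057, 0.061]
ee_rot: [-2.127, -0.062, 0.033]
force: [-0.6, -0.3, -0.3]
finger_gap: 0.001
finger_force: 0.0
```

jog_arm([
  [[0,-10,-8,0,0,0],[0,-20,-14,-0.1,0,0],[0,-20,-18,-0.1,0,0],[0,-18,-22,-0.1,0,0],[0,-15,-25,-0.1,0,0],[0,-12,-28,-0.1,0,0],[0,-10,-28,-0.1,0,0],[0,-8,-28,-0.1,0,0],[0,-5,-28,-0.1,0,0],[0,0,-20,-0.1,0,0]],
])

```text
time_s: 21.07
eef_pos: [0.5148, -0.3422, 0.3235]
ee_rot: [-3.035, -0.087, -0.005]
force: [0.1, 0.1, -0.5]
finger_gap: 0.006
finger_force: 0.0
```

```bash
python3 - <<'E'
from h import *
o=get_obs();print(o["force"],o["eef_pos"],o["joint_positions"])
p=O-.05*ex+[-.05,0,.34];Rt=frame([0,0,-1],-ex)
go(p,Rt);o["ee_rot"]=Rt.as_rotvec();go(p,Rt,o)
E
```

```text
[ 0.1448  0.0571 -0.5189] [ 0.5148 -0.3422  0.3235] [-0.7174  0.2233  1.2135  0.0813  1.7735  0.8095]
shift mm [ -53.7592 -224.6354    6.8356] turn [-0.1054 -0.0063 -0.    ] tool axes
 [[ 0.9983  0.0576  0.0002]
 [ 0.0572 -0.9928  0.1054]
 [ 0.0063 -0.1052 -0.9944]]
shift mm [ -53.7847 -224.1264  -16.5052] turn [0. 0. 0.] tool axes
 [[ 0.9983  0.0576  0.    ]
 [ 0.0576 -0.9983 -0.    ]
 [-0.      0.     -1.    ]]
```

jog_arm([
  [[-6,-25,-3,-0.1,0,0],[-6,-25,-3,0,0,0],[-6,-25,-3,0,0,0],[-6,-25,-3,0,0,0],[-6,-25,-3,0,0,0],[-6,-25,-3,0,0,0],[-6,-25,0,0,0,0],[-6,-25,0,0,0,0],[-6,-25,0,0,0,0],[0,0,0,0,0,0]],
])

```text
time_s: 21.9
eef_pos: [0.4465, -0.1174, 0.3429]
ee_rot: [-3.125, -0.094, -0.005]
force: [0.4, -0.6, -0.6]
finger_gap: 0.006
finger_force: 0.0
```

```bash
python3 - <<'E'
from h import *
get_image("wrist");get_image("wrist");get_image("wrist")
i,c=look("w9");print(get_obs()["eef_pos"])
t=get_image("top")[150:255,200:330,::-1]
w=i.astype(np.uint8)[20:240,130:430]
cv2.imwrite("pics/v9.png",np.vstack([cv2.resize(w,(800,587),interpolation=3)]))
cv2.imwrite("pics/t9.png",t)
E
```

```text
[ 0.4475 -0.1213  0.3416]
```

View pics/v9.png

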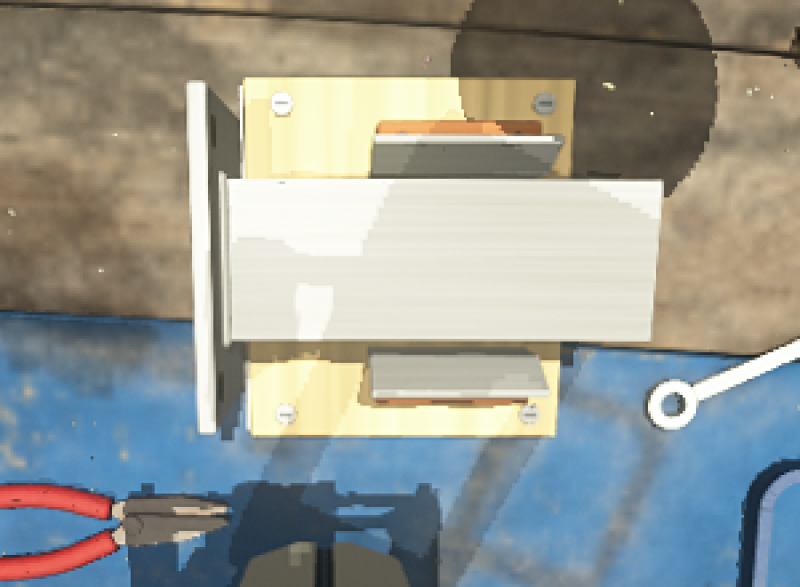

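The crop shows the shoe lying between the guides. The plate's top edge runs (188,82)–(198,433) and the stop end (243,78)–(250,436). I'll measure the remaining gap.

```bash
python3 - <<'E'
from h import *
c=get_calibration("wrist");f=lambda P,z:[cr(x).round(1).tolist() for x in ray(c,np.array(P)/2.6667+[130,20],z)]
print("outer",f([(188,82),(198,433)],.14));print("inner",f([(207,82),(215,433)],.14))
print("stop",f([(243,78),(250,436)],.018));print("mouth end top",f([(663,181),(652,341)],.105));print("base side top",f([(220,172),(225,345)],.105))
print("plate bottom inner corner",f([(241,140),(240,400)],.018))
o=get_obs();print(cr(o["eef_pos"]))
p,Rt=push(.06,.05,0)
p=O+.08*ex+[0,0,.25]-.004*ey;Rt=frame([0,0,-1],-ey);go(p,Rt);o["ee_rot"]=Rt.as_rotvec();go(p,Rt,o)
E
```

```text
outer [[7.1, -74.1, 140.0], [7.7, 64.7, 140.0]]
inner [[-0.3, -74.0, 140.0], [0.5, 64.7, 140.0]]
stop [[-2.0, -93.9, 18.0], [-2.1, 95.3, 18.0]]
mouth end top [[-191.2, -39.6, 105.0], [-192.1, 29.9, 105.0]]
base side top [[-0.1, -42.4, 105.0], [-0.3, 32.4, 105.0]]
plate bottom inner corner [[-0.4, -63.2, 18.0], [3.1, 74.8, 18.0]]
[-47.0332  50.6456 341.3395]
shift mm [  54.4819 -125.767    93.1711] turn [-0.01   -0.0119 -1.5712] tool axes
 [[ 0.9984  0.0571  0.0004]
 [ 0.0571 -0.9983  0.014 ]
 [ 0.0012 -0.014  -0.9999]]
shift mm [127.0332  54.6456  91.3395] turn [0. 0. 0.] tool axes
 [[-0.0576  0.9983  0.    ]
 [ 0.9983  0.0576 -0.    ]
 [-0.      0.     -1.    ]]
```

Gap is 0–2 mm. A light nudge low on the plate's underside will make it snug.

```bash
python3 - <<'E'
from h import *
p,Rt=push(.045,.04,35,-.004);p2=p+[0,0,.2]
go(p2,Rt);o=dict(get_obs());o["ee_rot"]=Rt.as_rotvec();go(p2,Rt,o);o["eef_pos"]=p2;go(p,Rt,o)
E
```

```text
shift mm [ 54.4908 -95.3104  96.1926] turn [-0.4885 -0.4902 -1.5156] tool axes
 [[ 0.9984  0.0571  0.0004]
 [ 0.0571 -0.9983  0.014 ]
 [ 0.0012 -0.014  -0.9999]]
shift mm [133.5151  54.6456  22.2244] turn [ 0.  0. -0.] tool axes
 [[-0.0472  0.9983  0.033 ]
 [ 0.8178  0.0576 -0.5726]
 [-0.5736  0.     -0.8192]]
shift mm [114.7153  -0.     163.8304] turn [ 0.  0. -0.] tool axes
 [[-0.0472  0.9983  0.033 ]
 [ 0.8178  0.0576 -0.5726]
 [-0.5736  0.     -0.8192]]
```

jog_arm([
  [[0,0,0,-0.0326,-0.0327,-0.101],[0,0,0,-0.0326,-0.0327,-0.101],[0,0,0,-0.0326,-0.0327,-0.101],[0,0,0,-0.0326,-0.0327,-0.101],[0,0,0,-0.0326,-0.0327,-0.101],[0,0,0,-0.0326,-0.0327,-0.101],[0,0,0,-0.0326,-0.0327,-0.101],[0,0,0,-0.0326,-0.0327,-0.101]],
])

```text
time_s: 22.82
eef_pos: [0.4477, -0.1216, 0.3409]
ee_rot: [2.599, 1.223, -0.353]
force: [-0.1, 0.5, -0.2]
finger_gap: 0.005
finger_force: 0.0
```

jog_arm([
  [[0,0,0,-0.0326,-0.0327,-0.101],[0,0,0,-0.0326,-0.0327,-0.101],[0,0,0,-0.0326,-0.0327,-0.101],[0,0,0,-0.0326,-0.0327,-0.101],[0,0,0,-0.0326,-0.0327,-0.101],[0,0,0,-0.0326,-0.0327,-0.101],[0,0,0,-0.0326,-0.0327,-0.101],[0,0,0,0,0,0]],
])

```text
time_s: 23.48
eef_pos: [0.447, -0.1209, 0.3402]
ee_rot: [1.806, 1.925, -0.575]
force: [-0.5, -0.0, -0.6]
finger_gap: 0.002
finger_force: 0.0
```

jog_arm([
  [[20,8,0,0,0,0],[20,8,0,0,0,0],[20,8,0,0,0,0],[20,8,4,0,0,0],[20,8,5,0,0,0],[20,8,6,0,0,0],[13.5,6.5,7,0,0,0],[0,0,0,0,0,0],[0,0,0,0,0,0]],
])

```text
time_s: 24.23
eef_pos: [0.496, -0.0217, 0.2457]
ee_rot: [1.814, 1.918, -0.575]
force: [-0.3, -1.0, 0.2]
finger_gap: 0.009
finger_force: 0.0
```

```bash
python3 - <<'E'
from h import *
p,Rt=push(.045,.04,35,-.004);go(p,Rt);print(cr(get_obs()["eef_pos"]))
E
```

```text
shift mm [114.1775   0.8707 163.1691] turn [-0.0031  0.0005 -0.0008] tool axes
 [[-0.0463  0.9985  0.0299]
 [ 0.8175  0.0551 -0.5732]
 [-0.574  -0.0021 -0.8189]]
[ 49.753   -3.5419 245.7043]
```

jog_arm([
  [[14,0.1,20,0,0,0],[14,0.1,20,0,0,0],[14,0.1,20,0,0,0],[14,0.1,20,0,0,0],[14,0.1,20,0,0,0],[14,0.1,20,0,0,0],[14,0.1,20,0,0,0],[10,0.1,14,0,0,0],[6,0.1,9,0,0,0],[0,0,0,0,0,0]],
])

```text
time_s: 25.07
eef_pos: [0.4962, -0.0223, 0.0464]
ee_rot: [1.813, 1.919, -0.575]
force: [-0.1, 0.0, -1.2]
finger_gap: 0.008
finger_force: 0.0
```

```bash
python3 - <<'E'
from h import *
p,Rt=push(.016,.04,35,-.004);go(p,Rt);o=get_obs();print(cr(o["eef_pos"]),o["force"])
E
```

```text
shift mm [-23.5187   0.3655  16.3065] turn [-0.0028  0.0007 -0.0003] tool axes
 [[-0.0468  0.9984  0.0303]
 [ 0.8174  0.0557 -0.5734]
 [-0.5742 -0.0021 -0.8187]]
[49.2075 -3.6871 46.4005] [-0.1308  0.0145 -1.2268]
```

jog_arm([
  [[-4,0,2.8,0,0,0],[-4,0,2.8,0,0,0],[-4,0,2.8,0,0,0],[-4,0,2.8,0,0,0],[-2.5,0,1.75,0,0,0],[-1.5,0,1.05,0,0,0]],
])

```text
time_s: 25.57
eef_pos: [0.4988, -0.0462, 0.0482]
ee_rot: [1.812, 1.918, -0.571]
force: [0.8, -0.0, -0.6]
finger_gap: 0.007
finger_force: 0.0
```

jog_arm([
  [[-0.8,0,0.6,0,0,0],[-0.8,0,0.6,0,0,0],[-0.8,0,0.6,0,0,0]],
])

```text
time_s: 25.82
eef_pos: [0.4987, -0.0486, 0.0475]
ee_rot: [1.811, 1.92, -0.571]
force: [0.5, -0.3, 0.5]
finger_gap: 0.007
finger_force: 0.0
```

jog_arm([
  [[-0.8,0,0.6,0,0,0],[-0.8,0,0.6,0,0,0]],
])

```text
time_s: 25.98
eef_pos: [0.4989, -0.05, 0.0473]
ee_rot: [1.812, 1.92, -0.57]
force: [-3.7, 8.4, 3.1]
finger_gap: 0.005
finger_force: 4.4
```

jog_arm([
  [[-0.4,0,0.3,0,0,0],[0,0,0,0,0,0]],
])

```text
time_s: 26.15
eef_pos: [0.4989, -0.05, 0.0473]
ee_rot: [1.812, 1.921, -0.57]
force: [-2.4, 7.5, 2.7]
finger_gap: 0.005
finger_force: 3.8
```

jog_arm([
  [[-0.4,0,0.3,0,0,0],[0,0,0,0,0,0]],
])

```text
time_s: 26.32
eef_pos: [0.499, -0.0501, 0.0473]
ee_rot: [1.812, 1.921, -0.569]
force: [-3.4, 10.0, 2.9]
finger_gap: 0.002
finger_force: 5.0
```

It doesn't give under 10 N, so the plate is against the stop. I'll back off and retreat.

jog_arm([
  [[4,0,-2.8,0,0,0],[8,0,-5.6,0,0,0],[16,0,-11.2,0,0,0],[16,0,-11.2,0,0,0],[-8,0,-16,0,0,0],[-14,0,-20,0,0,0],[-14,0,-20,0,0,0],[-14,0,-20,0,0,0],[-14,0,-20,0,0,0],[-14,0,-20,0,0,0]],
])

```text
time_s: 27.15
eef_pos: [0.4953, 0.0053, 0.1882]
ee_rot: [1.811, 1.92, -0.572]
force: [0.6, 0.2, -0.2]
finger_gap: -0.001
finger_force: 0.0
```

jog_arm([
  [[-14,0,-20,0,0,0],[-14,0,-20,0,0,0],[-14,0,-20,0,0,0],[0,0,0,0,0,0],[0,0,0,0,0,0],[0,0,0,0,0,0]],
])

```text
time_s: 27.65
eef_pos: [0.4953, 0.0051, 0.2596]
ee_rot: [1.811, 1.92, -0.572]
force: [0.2, 0.3, 0.1]
finger_gap: 0.004
finger_force: 0.0
```

```bash
python3 - <<'E'
from h import *
o=get_obs();print(o["eef_pos"],o["force"],o["joint_vel"].max())
t=get_image("top")[150:255,200:330,::-1];a=cv2.imread("pics/t9.png").astype(int)
m=(abs(a-t).sum(2)>60);m2=m[60:95,70:125];print("changed px around cradle",m2.sum())
print(sign_off())
E
```

```text
[0.4953 0.0051 0.2596] [0.2043 0.3126 0.1128] 0.021138948263251325
changed px around cradle 284
the job is handed in; nothing more can be done
None
```

The job is handed in at 27.7 s: the shoe lies on the pad between the guides, its plate held firm at the stop end under a 10 N nudge, and no loose tools were touched; one push peaked near 17 N as the plate met the stop, above your 2–8 N.

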